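Ease the sharps bin's sprung flap shut

ROBOT

A 7-joint arm with a two-finger parallel gripper is mounted at the origin on a cart in front of the work surface, level with it; the furniture and walls round the work are solid. World frame = base frame: x ahead of the robot, y to its left, z up, the work surface at z = 0. Lengths are in mm, angles in rad, forces in N, time in s.
With the tool pointing down it reaches from about 425 to 825 mm from the base axis. Payload 3.6 kg.
Tool frame: the origin (TCP) lies between the finger pads; the fingertips stand 19 mm ahead of it and the grasp point (between the pads) is the TCP; z points along the fingers, y is the line along which they close (so a half turn about z gives the same grasp; the last joint's range is limited). The gripper opens to 85 mm and grips with 20 to 120 N. Pads are 22 mm wide; open, the fingers measure 114 mm over their backs; the gripper's body (76 mm by 85 mm) begins 54 mm behind the grasp point. The pads swing forward as they close: fully open they stand 13 mm farther back than shut.
Start: joints at [-1.169, 0.615, -0.013, 1.423, 0.008, 1.103, -0.04], TCP at [270.222, 591.138, 250.297] pointing down, gripper open.
Joint ranges: [-3.12, 3.12], [-0.3, 2.06], [-1.34, 1.32], [0.26, 2.42], [-1.36, 4.5], [0.01, 1.98], [-2.84, 2.84]. Speed limits (rad/s): [2.79, 2.79, 3.14, 3.14, 3.14, 3.14, 3.14].

INTERFACE

Orientations are given as [roll, pitch, yaw] about the fixed x, y, z axes, in that order (R = Rz(yaw) Ry(pitch) Rx(roll)).
In Python, from station import monitor, eyes, job gives the robot as it stands.
- The arm moves only by the tool servo_tool, never from a script. Its arguments are lists of equal length, an entry for each row: "linear": the shift along the world's x, y, z scaled (see below), a list of three; "yaw": the turn about the world's z scaled (see below). In form: {"linear": [[x, y, z], ...], "yaw": [yaw, ...]}. A call has 1 to 8 rows; each row is the pose to reach, as a shift and turn from the pose commanded when the call began; what a row does not reach only later rows make up. The controller multiplies each number of a shift by 120 mm and each number of a turn by 120 degrees. A row lasts 1/10 s, in which the tool goes at most 50 mm and 8.59 degrees, less where a joint would pass 70% of its speed; a pose out of reach is approached as far as the arm can. A call with a number of a shift or a turn outside -1 to 1 is refused whole. A call with a gripper value outside its range is refused whole. "jaw" is the opening in per cent of the stroke, from 0 (shut) to 100 (fully open), set as the call begins (left out, the last holds). The fingers move at their own pace and stop on an object; "squeeze" is the grip in N (left out, the last holds). Time passes only in rows, so rows that repeat a pose let the fingers close. It gives the time, the measured TCP pose, the force, the opening and the grip force at its end, in the units of the state.
- monitor.state(): the state, without advancing time (a new reading comes with each control period).
- eyes.camera(name): name is "scene" or "top" or "wrist"; returns a dict with "pixels" (480x640x3 uint8, red, green, blue), "vertical_fov" (degrees; the focal length in pixels is half the picture's height over the tangent of half this angle, whatever the lens; pixels are square), "cx", "cy" (the principal point, pixels), "rvec" (rotation vector, rad) and "tvec" (3), from world to camera coordinates, as OpenCV has them; the wrist camera has in their place "mount" (4x4, takes a point from camera to tool coordinates, whose origin is the TCP and whose axes are the flange's). Camera axes: x right, y down, z forward; pixel columns grow to the right and rows downward; lengths in mm; the calibration is good to about 2 mm. The wrist camera is an equidistant fisheye: a pixel r from the principal point sees the ray r / f radians off the axis. A picture is of the moment at which its call begins: read the wrist's pose just before it. There is no depth.
- job.job_done(): hands the job in; it is judged then, once.
The state is a dict: "clock": time; "joints": joint angles; "qd": joint speeds; "tau": joint torques, N m; "tcp_pos": TCP position; "orientation": TCP orientation; "ft_force": force on the tool from outside, world axes, zero at the start; "moment": the same for the moment, N m; "finger_gap": opening from 0.0 (shut) to 1.0 (fully open); "grip_force": force on a finger pad.
Only numpy, scipy, OpenCV 4.12 (cv2) and the standard library are available. Lean on these libraries where they do the work, as an engineer would, in place of code of your own. Each camera call takes 0.05 s, during which the arm holds its last target. There are 200 camera calls.

TASK

Close the yellow sharps bin: take its open red flap by the grip and bring it down until it is fully shut, holding it back against its spring all the way so that it does not snap or slam, then let go. Leave the white waste bin's flap standing open.

Things in the scene. Friction and masses are not known exactly. Their poses are not given: they have to be found in the camera images.
- sharps_flap (a joint): Angle (rad) of the weighted red flap, 88 mm wide, 5 thick, of the yellow sharps bin (box fixed to the bench, red collar, 108 mm high), hinged on its far rim. 0 = flat, shut; 2.35 = as found, parked open, leaning far back on its stop. A spring pulls it shut: above about 2.0 its weight still holds it open, below that it swings shut by itself (0.2 N m, 2 N at the grip near shut) and slams unless held back.
- sharps_grip (a point): Centre of the red flap's yellow grip: a roller 16 mm thick, 26 mm long along the hinge (its own y axis), 118 mm from the hinge axis, on a 12 mm wide neck; the flap's edge is 83 mm from the axis. Up and behind the bin when open; in front of the bin at 112 mm height when shut. Pinched from above by its two end faces it turns between the fingers as the flap swings, so the hand can keep pointing down.
- sharps_hinge (a point): Middle of the sharps bin's hinge axis, 112 mm above the bench. Axes: y along the hinge, z up, x level from the bin's front to its back. With the flap at angle a the grip lies at x = -118 cos(a), y = 0, z = 118 sin(a) mm from here. The bin reaches from x = -91 to +11 mm and y = -66 to +66 mm.
- plastics_flap (a joint): Angle (rad) of the grey flap of the white waste bin, which has the same shape and size, a grey collar and a white grip, and stands to one side of the yellow one: 2.35 = open, as found and as it must stay.

How it is judged:
By the outcome, as a careful person would: the job done as asked, in the order asked, and still so for the second after the job is handed in, with the robot touching nothing.
It also fails if it takes over 42 s, if anything falls off the work surface, if the arm or the gripper's body presses on something with over 40 N, if the wrist force passes 120 N, or if a joint passes its speed limit or range.

## Working session

There is one attempt and no reset: what is moved stays moved. The work goes in short steps, Python scripts to look and compute and a tool call to move; the robot and the scene stay as the last step left them, time stands still between calls to the robot, and variables do not carry over. Pictures are saved under pics/ and viewed, at most 10 in all, crops included, and the job is handed in when it is done.

Besides the shell and the picture viewer there is one more tool, called after "Emit:" as a command line: name --pt "numbers of a row" for each row, then --argument value for the rest. servo_tool: Moves the arm, as the interface text tells. Shifts and turns lie within -1 to 1; 1 stands for 120 mm of shift or 120 degrees of turn. Its arguments: {"type":"object","properties":{"linear":{"type":"array","items":{"type":"array","items":{"type":"number"}}},"yaw":{"type":"array","items":{"type":"number"}},"jaw":{"type":"number"},"squeeze":{"type":"number"}},"required":["linear","yaw"]}

```bash
mkdir -p pics
cat > h.py <<'E'
import numpy as np,cv2
from station import monitor,eyes,job
def cam(n,f=None):
    c=eyes.camera(n)
    if f: cv2.imwrite('pics/'+f,c['pixels'][:,:,::-1])
    return c
def ray(c,u,v):
    R=cv2.Rodrigues(np.array(c['rvec'],float))[0];t=np.array(c['tvec'],float).ravel()
    f=240/np.tan(np.radians(c['vertical_fov'])/2)
    d=R.T@np.array([(u-c['cx'])/f,(v-c['cy'])/f,1]);return -R.T@t,d/np.linalg.norm(d)
def onz(c,u,v,z):
    o,d=ray(c,u,v);return o+d*(z-o[2])/d[2]
def tri(c1,p1,c2,p2):
    o1,d1=ray(c1,*p1);o2,d2=ray(c2,*p2)
    s=np.linalg.lstsq(np.c_[d1,-d2],o2-o1,rcond=None)[0]
    a=o1+d1*s[0];b=o2+d2*s[1];return (a+b)/2,np.linalg.norm(a-b)
E
python3 - <<'E'
from h import *
a=cam('scene','s.png');b=cam('top','t.png')
import pickle;pickle.dump((a,b),open('c.pkl','wb'))
print(monitor.state())
cv2.imwrite('pics/both.png',cv2.resize(np.vstack([a['pixels'],b['pixels']])[:,:,::-1],(400,600)))
E
```

```text
{'clock': 0.1, 'joints': array([-1.16848794,  0.61583082, -0.01259197,  1.42474263,  0.00810816,
        1.10340447, -0.04038292]), 'qd': array([ 0.00022248, -0.00118975, -0.00011969, -0.00052775, -0.00115389,
        0.00017337, -0.00019159]), 'tau': array([ 6.47662455e-04, -4.70381784e+01,  2.59998338e-01, -1.71571791e+01,
        1.01119184e-02,  5.75441358e-03,  7.63380228e-06]), 'tcp_pos': array([269.99644157, 590.56262776, 249.24729193]), 'orientation': array([-3.13925834e+00,  5.07915576e-05,  2.71285055e+00]), 'ft_force': array([ 0.25256862, -0.48253972, -0.40478804]), 'moment': array([-0.03502678,  0.00800938, -0.03389866]), 'grip_force': 0.0, 'finger_gap': 1.0026797422854066}
```

View pics/s.png

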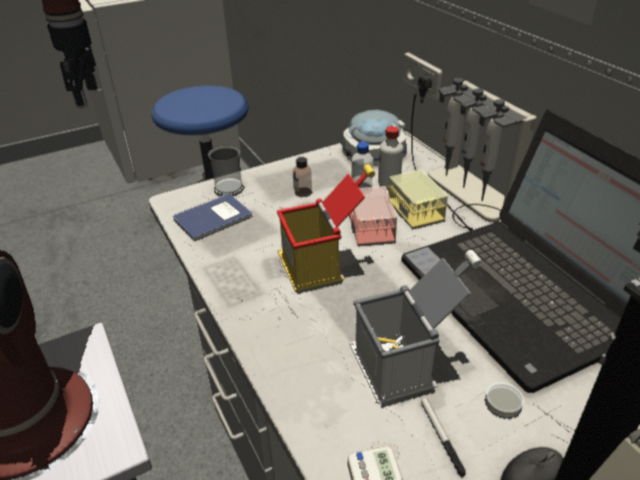

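View pics/t.png

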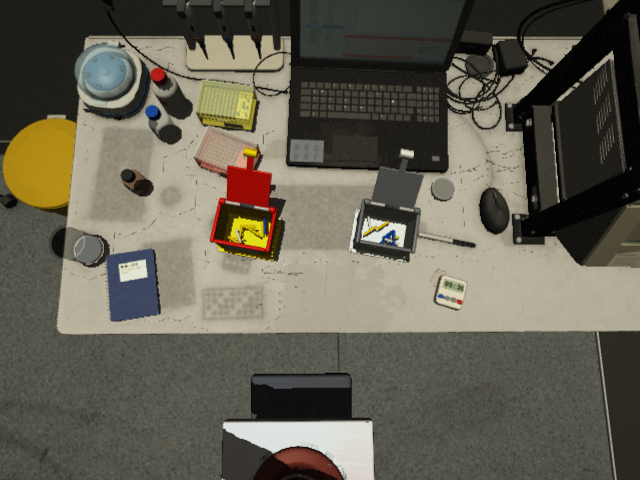

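Scene view: yellow bin near (310,245), its grip at about (369,170). Top view: collar spans about (212–278, 200–250), with the grip at about (249,153). Next I localise them.

Run:
```python
from h import *
import pickle;a,b=pickle.load(open('c.pkl','rb'))
def mask(c,roi,kind):
    h=cv2.cvtColor(c['pixels'],cv2.COLOR_RGB2HSV);u0,u1,v0,v1=roi
    m=np.zeros(h.shape[:2],np.uint8)
    H,S,V=[h[...,i] for i in range(3)]
    k=((H<6)|(H>172)) if kind=='r' else ((H>18)&(H<35))
    mm=(k&(S>170)&(V>90)).astype(np.uint8)
    m[v0:v1,u0:u1]=mm[v0:v1,u0:u1];return m
P=[]
for c,r in((a,(355,382,158,182)),(b,(238,262,145,162))):
    m=mask(c,r,'y');v,u=np.nonzero(m);print('grip',u.mean(),v.mean(),u.min(),u.max(),v.min(),v.max(),len(u));P.append((u.mean(),v.mean()))
    if c is b: print(cv2.minAreaRect(np.c_[u,v].astype(np.float32)))
print(tri(a,P[0],b,P[1]), onz(b,*P[1],196))
m=mask(b,(200,290,160,262),'r')
# collar front edge / sides
row={v:(np.nonzero(m[v])[0].min(),np.nonzero(m[v])[0].max()) for v in range(165,256,4) if m[v].any()}
print(row)
cols={u:np.nonzero(m[:,u])[0].max() for u in range(212,278,5) if m[:,u].any()};print(cols)
pts=cv2.findContours(m,0,1)[0];q=max(pts,key=cv2.contourArea)
print(cv2.approxPolyDP(q,3,True).reshape(-1,2).tolist())
for u,v in cv2.approxPolyDP(q,3,True).reshape(-1,2): print((u,v),onz(b,u,v,108).round(1))
cv2.imwrite('pics/crop.png',cv2.resize(b['pixels'][140:270,195:295,::-1],None,fx=4.5,fy=4.5,interpolation=0))
print(ray(b,320,240))
```

```text
<stdin>:12: RuntimeWarning: Mean of empty slice.
  ret = ret.dtype.type(ret / rcount)
Traceback (most recent call last):
ValueError: zero-size array to reduction operation minimum which has no identity
```

```bash
cat > m.py <<'E'
from h import *
import pickle;a,b=pickle.load(open('c.pkl','rb'))
def mask(c,roi,kind):
    h=cv2.cvtColor(c['pixels'],cv2.COLOR_RGB2HSV).astype(int);u0,u1,v0,v1=roi
    m=np.zeros(h.shape[:2],np.uint8)
    H,S,V=[h[...,i] for i in range(3)]
    k=((H<6)|(H>172)) if kind=='r' else ((H>15)&(H<38))
    mm=(k&(S>130)&(V>80)).astype(np.uint8)
    m[v0:v1,u0:u1]=mm[v0:v1,u0:u1];return m
P=[]
print(a['pixels'][162:180:3,360:378:3].tolist())
for c,r in((a,(355,382,158,182)),(b,(238,262,145,162))):
    m=mask(c,r,'y');v,u=np.nonzero(m)
    if len(u)==0: print('none');continue
    print('grip',u.mean(),v.mean(),u.min(),u.max(),v.min(),v.max(),len(u));P.append((u.mean(),v.mean()))
    print(cv2.minAreaRect(np.c_[u,v].astype(np.float32)))
if len(P)==2: print(tri(a,P[0],b,P[1]))
print(onz(b,*P[-1],196))
m=mask(b,(200,290,160,262),'r')
q=max(cv2.findContours(m,0,1)[0],key=cv2.contourArea)
for u,v in cv2.approxPolyDP(q,2,True).reshape(-1,2): print((u,v),onz(b,float(u),float(v),108).round(1))
cv2.imwrite('pics/crop.png',cv2.resize(b['pixels'][140:270,195:295,::-1],None,fx=4.5,fy=4.5,interpolation=0))
print(ray(b,320,240))
E
python3 m.py
```

```text
[[[112, 115, 113], [130, 130, 124], [170, 166, 152], [157, 151, 140], [122, 117, 108], [79, 78, 73]], [[88, 87, 81], [112, 107, 89], [225, 198, 101], [216, 187, 101], [121, 116, 105], [93, 90, 83]], [[80, 80, 75], [114, 101, 59], [221, 189, 82], [245, 224, 99], [195, 173, 115], [179, 172, 158]], [[87, 86, 81], [94, 84, 73], [158, 134, 58], [220, 188, 82], [163, 139, 61], [198, 190, 170]], [[97, 93, 86], [168, 57, 53], [106, 62, 29], [89, 75, 31], [80, 69, 29], [177, 170, 152]], [[171, 83, 77], [166, 43, 39], [107, 80, 74], [120, 114, 96], [138, 131, 113], [209, 204, 189]]]
grip 368.2875 169.9375 364 373 165 175 80
((368.3529357910156, 170.08822631835938), (12.176399230957031, 7.374438762664795), 59.036251068115234)
grip 249.74561403508773 152.01754385964912 243 257 147 157 114
((249.68399047851562, 151.9879913330078), (13.86362361907959, 8.139288902282715), 10.304845809936523)
(array([673.58320473,  86.87933932, 198.54481706]), np.float64(1.6296229807032732))
[675.40550619  86.95071493 196.        ]
(np.int32(228), np.int32(166)) [679.3 143.6 108. ]
(np.int32(227), np.int32(198)) [609.6 143.7 108. ]
(np.int32(219), np.int32(199)) [607.5 160.2 108. ]
(np.int32(210), np.int32(241)) [519.1 175.6 108. ]
(np.int32(268), np.int32(251)) [498.   57.4 108. ]
(np.int32(276), np.int32(208)) [587.9  42.  108. ]
(np.int32(275), np.int32(211)) [581.5  44.  108. ]
(np.int32(274), np.int32(207)) [590.   46.1 108. ]
(np.int32(268), np.int32(206)) [592.2  58.5 108. ]
(np.int32(270), np.int32(173)) [663.6  55.2 108. ]
(np.int32(254), np.int32(170)) [670.3  88.9 108. ]
(np.int32(252), np.int32(164)) [683.6  93.3 108. ]
(np.int32(256), np.int32(160)) [692.4  85.  108. ]
(np.int32(247), np.int32(160)) [692.5 104.  108. ]
(np.int32(246), np.int32(168)) [674.8 105.7 108. ]
(array([358.91116963, -18.51433288, 995.79441738]), array([ 0.17874959, -0.03305874, -0.98333906]))
```

View pics/crop.png

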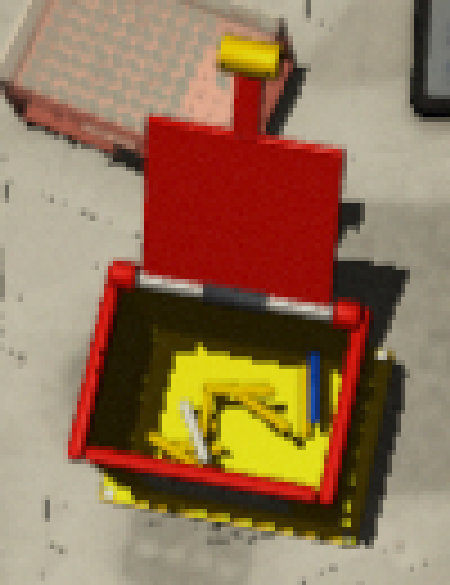

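Crop: the yellow roller is clear at top-view (250,152), and the collar corners give a hinge yaw of about -10°. I estimate the hinge at (595,101) and the open grip at (676,87,196). Moving in above the grip.

Emit:
servo_tool --pt "0.23 -0.28 0.1" --pt "0.45 -0.56 0.2" --pt "0.68 -0.84 0.3" --pt "0.68 -0.84 0.4" --yaw '[0.06, 0.12, 0.12, 0.12]'

```text
clock: 0.5
tcp_pos: [359.1, 483.1, 298.4]
orientation: [-3.136, 0.006, 2.951]
ft_force: [0.9, 0.2, -0.0]
finger_gap: 0.998
grip_force: 0.0
```

Emit:
servo_tool --pt "0.23 -0.28 0" --pt "0.45 -0.56 0" --pt "0.68 -0.84 0" --pt "0.68 -0.84 0" --yaw '[0, 0, 0, 0]'

```text
clock: 0.9
tcp_pos: [439.3, 382.0, 298.0]
orientation: [-3.136, 0.005, 2.951]
ft_force: [0.4, -0.6, -0.2]
finger_gap: 0.999
grip_force: 0.0
```

Emit:
servo_tool --pt "0.23 -0.28 0" --pt "0.45 -0.56 0" --pt "0.68 -0.84 0" --pt "0.68 -0.84 0" --yaw '[0, 0, 0, 0]'

```text
clock: 1.3
tcp_pos: [519.8, 281.0, 297.8]
orientation: [-3.136, 0.004, 2.951]
ft_force: [0.5, -0.2, -0.2]
finger_gap: 1.001
grip_force: 0.0
```

Emit:
servo_tool --pt "0.23 -0.28 0" --pt "0.45 -0.56 0" --pt "0.68 -0.84 0" --pt "0.68 -0.84 0" --yaw '[0, 0, 0, 0]'

```text
clock: 1.7
tcp_pos: [600.3, 180.1, 297.4]
orientation: [-3.136, 0.003, 2.952]
ft_force: [0.6, -0.8, -0.8]
finger_gap: 1.003
grip_force: 0.0
```

Emit:
servo_tool --pt "0.23 -0.28 0" --pt "0.45 -0.56 0" --pt "0.68 -0.84 0" --pt "0.68 -0.84 0" --pt "0.68 -0.84 0" --yaw '[0, 0, 0, 0, 0]'

```text
clock: 2.2
tcp_pos: [678.1, 87.3, 297.2]
orientation: [3.141, -0.002, 2.963]
ft_force: [-0.1, 0.8, 0.2]
finger_gap: 1.001
grip_force: 0.0
```

Run:
```python
from h import *
s=monitor.state();w=cam('wrist','w.png')
import pickle;pickle.dump((s,w),open('w.pkl','wb'))
print(s['clock'],s['tcp_pos'],s['orientation'],s['ft_force'],s['joints']);print({k:v for k,v in w.items() if k!='pixels'})
```

```text
2.2 [678.10336863  87.31458598 297.23739954] [ 3.14133733e+00 -2.04284789e-03  2.96260759e+00] [-0.14646325  0.82884339  0.21330573] [-0.15369396  0.64110488 -0.01155728  1.23627989  0.00627564  1.26608452
  1.2269598 ]
{'vertical_fov': 65.70646984690485, 'cx': 321.7569675121523, 'cy': 236.2305324578475, 'mount': array([[ 7.01813401e-04, -9.47854794e-01, -3.18701737e-01,
         8.08861716e+01],
       [ 9.99997097e-01, -6.94441444e-05,  2.40862926e-03,
         1.36219612e+00],
       [-2.30516276e-03, -3.18702502e-01,  9.47851993e-01,
        -1.23335075e+02],
       [ 0.00000000e+00,  0.00000000e+00,  0.00000000e+00,
         1.00000000e+00]])}
```

View pics/w.png

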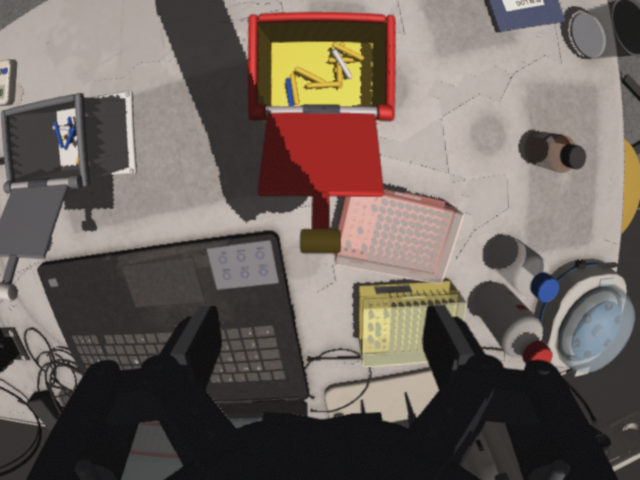

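The wrist view shows the roller at (320,240), centred between the fingers' columns, with the hinge line at row ~110. I'll compute the refinement from it.

```bash
cat > wr.py <<'E'
from h import *
from scipy.spatial.transform import Rotation as Ro
import pickle
def wz(s,w,u,v,z):
    f=240/np.tan(np.radians(w['vertical_fov'])/2)
    p=np.array([u-w['cx'],v-w['cy']]);r=np.linalg.norm(p);t=r/f
    d=np.r_[p/max(r,1e-9)*np.sin(t),np.cos(t)]
    M=w['mount'];R=Ro.from_euler('xyz',s['orientation']).as_matrix()
    o=s['tcp_pos']+R@M[:3,3];d=R@M[:3,:3]@d
    return o+d*(z-o[2])/d[2]
if __name__=='__main__':
    s,w=pickle.load(open('w.pkl','rb'))
    h=cv2.cvtColor(w['pixels'],cv2.COLOR_RGB2HSV).astype(int)
    m=((h[...,0]>15)&(h[...,0]<38)&(h[...,1]>110)).astype(np.uint8);n=np.zeros_like(m);n[222:258,290:350]=m[222:258,290:350]
    v,u=np.nonzero(n);print(u.min(),u.max(),v.min(),v.max(),len(u),cv2.minAreaRect(np.c_[u,v].astype(np.float32)))
    g=((u.min()+u.max())/2,(v.min()+v.max())/2)
    for z in(192,196,200):print('grip',z,wz(s,w,*g,z).round(1))
    print('ends',wz(s,w,u.min()-.5,g[1],196),wz(s,w,u.max()+.5,g[1],196))
    red=(((h[...,0]<6)|(h[...,0]>172))&(h[...,1]>130)).astype(np.uint8);red[200:]=0
    q=max(cv2.findContours(red,0,1)[0],key=cv2.contourArea)
    for a,b in cv2.approxPolyDP(q,4,True).reshape(-1,2):print((int(a),int(b)),wz(s,w,float(a),float(b),108).round(1))
E
python3 wr.py
```

```text
301 339 229 252 877 ((320.0, 240.5), (23.0, 38.0), 90.0)
grip 192 [677.   88.4 192. ]
grip 196 [675.6  88.6 196. ]
grip 200 [674.2  88.9 200. ]
ends [673.37284885  76.32416939 196.        ] [677.82452932 100.90826279 196.        ]
(251, 15) [500.3  61.7 108. ]
(249, 118) [588.4  43.8 108. ]
(267, 120) [593.3  58.5 108. ]
(259, 194) [654.3  38.6 108. ]
(312, 194) [662.8  83.8 108. ]
(314, 199) [667.5  84.7 108. ]
(382, 195) [674.2 143.3 108. ]
(374, 121) [610.  146.1 108. ]
(393, 118) [609.8 162.5 108. ]
(393, 16) [522.1 178.  108. ]
```

Emit:
servo_tool --pt "-0.02 0.01 -0.2" --pt "-0.02 0.01 -0.4" --pt "-0.02 0.01 -0.6" --pt "-0.02 0.01 -0.75" --pt "-0.02 0.01 -0.85" --pt "-0.02 0.01 -0.85" --yaw '[0, 0, 0, 0, 0, 0]' --jaw 75

```text
clock: 2.85
tcp_pos: [674.1, 90.5, 194.5]
orientation: [-3.141, -0.004, 2.967]
ft_force: [0.3, 0.5, -0.3]
finger_gap: 0.75
grip_force: 0.0
```

Emit:
servo_tool --pt "0 0 0" --pt "0 0 0" --pt "0 0 0" --pt "0 0 0" --pt "0 0 0" --pt "0 0 0" --pt "0 0 0" --pt "0 0 0" --yaw '[0, 0, 0, 0, 0, 0, 0, 0]' --jaw 0 --squeeze 30

```text
clock: 3.65
tcp_pos: [676.8, 86.5, 197.6]
orientation: [-3.14, 0.003, 2.963]
ft_force: [0.9, -3.9, 6.2]
finger_gap: 0.294
grip_force: 33.4
```

Run:
```python
from h import *
s=monitor.state();w=cam('wrist','w2.png')
print(s)
cv2.imwrite('pics/w2c.png',cv2.resize(w['pixels'][180:480,160:480,::-1],None,fx=2,fy=2))
```

```text
{'clock': 3.65, 'joints': array([-0.1535749 ,  0.71256526, -0.01244701,  1.3857632 ,  0.01249873,
        1.04105404,  1.22274944]), 'qd': array([-1.88440107e-04,  1.49250407e-03, -8.19937097e-04,  5.47451945e-04,
       -9.79352858e-05,  2.46432286e-04,  2.15886168e-03]), 'tau': array([-3.00183311e+00, -4.66228187e+01, -2.18106374e+00, -1.52570128e+01,
       -1.12862214e+00, -3.47412983e-01, -2.48094538e-02]), 'tcp_pos': array([676.79692199,  86.50030635, 197.57059087]), 'orientation': array([-3.13986259e+00,  3.03790554e-03,  2.96283639e+00]), 'ft_force': array([ 0.86570239, -3.94463734,  6.23553165]), 'moment': array([-0.94370271,  0.12897875,  0.01542672]), 'grip_force': 33.373523354530334, 'finger_gap': 0.2939436276043218}
```

View pics/w2c.png

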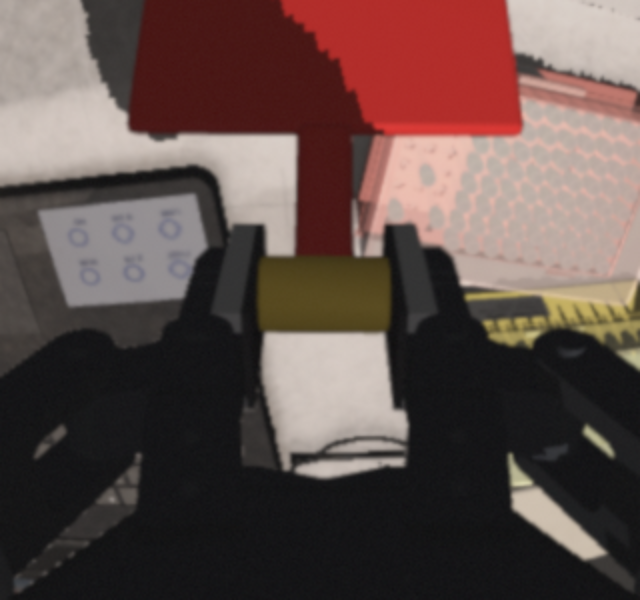

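Picture: the roller is held by both end faces between the pads, at crop (325,293). I'll compute the arc increments.

Run:
```python
import numpy as np
X=np.array([.984,-.179])
def p(a):return np.r_[118*(-np.cos(a))*X,118*np.sin(a)]
A=[2.35,1.95,1.45,.95,.45,.1,0.]
for i in range(6):
    k=np.linspace(A[i],A[i+1],9)[1:]
    rel=np.array([p(a)-p(A[i]) for a in k])
    if i==0: rel+=np.linspace(0,1,9)[1:,None]*np.array([.7,-2,2])
    print(A[i+1],(rel/120).round(3).tolist())
```

```text
1.95 [[-0.035, 0.004, 0.036], [-0.071, 0.009, 0.07], [-0.108, 0.014, 0.102], [-0.147, 0.019, 0.132], [-0.188, 0.024, 0.16], [-0.229, 0.03, 0.185], [-0.272, 0.036, 0.209], [-0.316, 0.042, 0.231]]
1.45 [[-0.057, 0.01, 0.021], [-0.115, 0.021, 0.038], [-0.174, 0.032, 0.052], [-0.234, 0.042, 0.062], [-0.294, 0.053, 0.068], [-0.354, 0.064, 0.07], [-0.415, 0.075, 0.068], [-0.475, 0.086, 0.063]]
0.95 [[-0.06, 0.011, -0.009], [-0.119, 0.022, -0.022], [-0.177, 0.032, -0.039], [-0.234, 0.043, -0.06], [-0.29, 0.053, -0.084], [-0.344, 0.063, -0.111], [-0.396, 0.072, -0.142], [-0.446, 0.081, -0.176]]
0.45 [[-0.048, 0.009, -0.037], [-0.094, 0.017, -0.078], [-0.137, 0.025, -0.121], [-0.177, 0.032, -0.166], [-0.215, 0.039, -0.215], [-0.249, 0.045, -0.265], [-0.28, 0.051, -0.318], [-0.308, 0.056, -0.372]]
0.1 [[-0.018, 0.003, -0.039], [-0.033, 0.006, -0.079], [-0.048, 0.009, -0.12], [-0.06, 0.011, -0.161], [-0.071, 0.013, -0.202], [-0.079, 0.014, -0.244], [-0.086, 0.016, -0.287], [-0.091, 0.017, -0.33]]
0.0 [[-0.001, 0.0, -0.012], [-0.002, 0.0, -0.024], [-0.003, 0.001, -0.037], [-0.004, 0.001, -0.049], [-0.004, 0.001, -0.061], [-0.005, 0.001, -0.074], [-0.005, 0.001, -0.086], [-0.005, 0.001, -0.098]]
```

Emit:
servo_tool --pt "-0.035 0.004 0.036" --pt "-0.071 0.009 0.07" --pt "-0.108 0.014 0.102" --pt "-0.147 0.019 0.132" --pt "-0.188 0.024 0.16" --pt "-0.229 0.03 0.185" --pt "-0.272 0.036 0.209" --pt "-0.316 0.042 0.231" --yaw '[0, 0, 0, 0, 0, 0, 0, 0]'

```text
clock: 4.5
tcp_pos: [636.7, 94.0, 223.7]
orientation: [3.141, -0.002, 2.965]
ft_force: [1.3, -3.0, -2.3]
finger_gap: 0.298
grip_force: 32.3
```

Emit:
servo_tool --pt "-0.057 0.01 0.021" --pt "-0.115 0.021 0.038" --pt "-0.174 0.032 0.052" --pt "-0.234 0.042 0.062" --pt "-0.294 0.053 0.068" --pt "-0.354 0.064 0.07" --pt "-0.415 0.075 0.068" --pt "-0.475 0.086 0.063" --yaw '[0, 0, 0, 0, 0, 0, 0, 0]'

```text
clock: 5.3
tcp_pos: [580.8, 104.4, 232.2]
orientation: [3.14, 0.001, 2.965]
ft_force: [2.5, -1.0, 0.9]
finger_gap: 0.298
grip_force: 32.6
```

Emit:
servo_tool --pt "-0.06 0.011 -0.009" --pt "-0.119 0.022 -0.022" --pt "-0.177 0.032 -0.039" --pt "-0.234 0.043 -0.06" --pt "-0.29 0.053 -0.084" --pt "-0.344 0.063 -0.111" --pt "-0.396 0.072 -0.142" --pt "-0.446 0.081 -0.176" --yaw '[0, 0, 0, 0, 0, 0, 0, 0]'

```text
clock: 6.1
tcp_pos: [525.5, 114.7, 210.9]
orientation: [3.141, -0.003, 2.965]
ft_force: [-3.1, -0.2, 5.1]
finger_gap: 0.294
grip_force: 34.8
```

Emit:
servo_tool --pt "-0.048 0.009 -0.037" --pt "-0.095 0.017 -0.076" --pt "-0.14 0.025 -0.118" --pt "-0.182 0.032 -0.163" --pt "-0.22 0.039 -0.211" --pt "-0.256 0.045 -0.26" --pt "-0.289 0.051 -0.312" --pt "-0.318 0.056 -0.365" --yaw '[0, 0, 0, 0, 0, 0, 0, 0]'

```text
clock: 6.9
tcp_pos: [487.8, 121.7, 165.9]
orientation: [3.14, -0.002, 2.966]
ft_force: [-2.9, 3.1, 3.3]
finger_gap: 0.294
grip_force: 36.5
```

Emit:
servo_tool --pt "-0.018 0.002 -0.039" --pt "-0.035 0.004 -0.079" --pt "-0.05 0.006 -0.12" --pt "-0.063 0.007 -0.161" --pt "-0.074 0.008 -0.202" --pt "-0.083 0.009 -0.244" --pt "-0.091 0.01 -0.287" --pt "-0.097 0.011 -0.33" --yaw '[0, 0, 0, 0, 0, 0, 0, 0]'

```text
clock: 7.7
tcp_pos: [476.4, 123.8, 126.1]
orientation: [3.139, -0.002, 2.966]
ft_force: [-3.2, 5.8, 1.0]
finger_gap: 0.295
grip_force: 36.9
```

Emit:
servo_tool --pt "-0.001 0 -0.012" --pt "-0.002 0 -0.024" --pt "-0.003 0 -0.037" --pt "-0.004 0 -0.049" --pt "-0.004 0 -0.061" --pt "-0.005 0 -0.074" --pt "-0.005 0 -0.086" --pt "-0.005 0 -0.098" --yaw '[0, 0, 0, 0, 0, 0, 0, 0]'

```text
clock: 8.5
tcp_pos: [475.7, 123.9, 114.4]
orientation: [3.139, -0.002, 2.967]
ft_force: [-3.9, 5.3, 0.8]
finger_gap: 0.294
grip_force: 37.0
```

Emit:
servo_tool --pt "0 -0.002 -0.006" --pt "0 -0.005 -0.012" --pt "0 -0.008 -0.018" --pt "0 -0.01 -0.024" --pt "0 -0.01 -0.03" --pt "0 -0.01 -0.03" --yaw '[0, 0, 0, 0, 0, 0]'

```text
clock: 9.1
tcp_pos: [475.7, 123.9, 110.9]
orientation: [3.138, -0.002, 2.968]
ft_force: [-3.3, 7.6, -0.0]
finger_gap: 0.296
grip_force: 37.0
```

Emit:
servo_tool --pt "0 0.005 -0.006" --pt "0 0.01 -0.012" --pt "0 0.015 -0.018" --pt "0 0.02 -0.024" --pt "0 0.025 -0.03" --pt "0 0.025 -0.036" --pt "0 0.025 -0.036" --yaw '[0, 0, 0, 0, 0, 0, 0]'

```text
clock: 9.8
tcp_pos: [475.8, 124.0, 107.3]
orientation: [3.141, -0.002, 2.965]
ft_force: [-4.2, 2.8, 8.9]
finger_gap: 0.293
grip_force: 37.9
```

Run:
```python
from h import *
w=cam('wrist');a=cam('scene')
i=np.hstack([cv2.resize(w['pixels'],(400,300)),cv2.resize(a['pixels'][170:320,250:450],(400,300))])
cv2.imwrite('pics/c3.png',i[:,:,::-1])
```

```text
(no output)
```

View pics/c3.png

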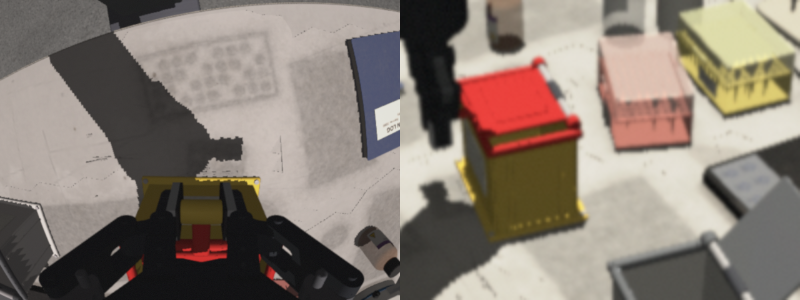

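Wrist and scene views: the flap lies over the collar with the roller held in front at the bin edge, and the upward force is rising. Small extra push to confirm it is on the stop.

Emit:
servo_tool --pt "0 0.002 -0.008" --pt "0 0.005 -0.016" --pt "0 0.005 -0.025" --pt "0 0.005 -0.025" --pt "0 0.005 -0.025" --yaw '[0, 0, 0, 0, 0]'

```text
clock: 10.4
tcp_pos: [476.0, 124.0, 105.1]
orientation: [-3.141, -0.001, 2.964]
ft_force: [-5.3, 0.5, 14.3]
finger_gap: 0.294
grip_force: 38.7
```

Run:
```python
from h import *
w=cam('wrist')
f=240/np.tan(np.radians(w['vertical_fov'])/2);M=w['mount']
def pr(p):
    c=M[:3,:3].T@(np.array(p)-M[:3,3]);r=np.linalg.norm(c[:2]);t=np.arctan2(r,c[2]);return (c[:2]/r*f*t+[w['cx'],w['cy']]).round(1)
for p in[(0,0,0),(0,0,-5),(0,0,5),(5,0,0),(-5,0,0)]:print(p,pr(p))
for n,im in(('old',cv2.imread('pics/w2.png')[:,:,::-1]),('new',w['pixels'])):
    h=cv2.cvtColor(np.ascontiguousarray(im),cv2.COLOR_RGB2HSV).astype(int)
    m=((h[...,0]>15)&(h[...,0]<38)&(h[...,1]>110)&(h[...,2]>40))
    print(n,[(v,int(m[v,296:350].sum())) for v in range(270,400,4)])
i=np.vstack([w['pixels'][260:400,220:420]])
cv2.imwrite('pics/c4.png',cv2.resize(i[:,:,::-1],None,fx=4,fy=4))
```

```text
(0, 0, 0) [317.4 331.4]
(0, 0, -5) [317.3 338.5]
(0, 0, 5) [317.5 324.7]
(5, 0, 0) [317.4 320.7]
(-5, 0, 0) [317.5 341.7]
old [(270, 0), (274, 0), (278, 0), (282, 0), (286, 0), (290, 0), (294, 0), (298, 0), (302, 0), (306, 0), (310, 54), (314, 54), (318, 54), (322, 54), (326, 54), (330, 54), (334, 54), (338, 54), (342, 54), (346, 0), (350, 0), (354, 0), (358, 0), (362, 0), (366, 0), (370, 0), (374, 0), (378, 0), (382, 0), (386, 0), (390, 0), (394, 0), (398, 0)]
new [(270, 0), (274, 0), (278, 0), (282, 0), (286, 54), (290, 54), (294, 54), (298, 54), (302, 54), (306, 54), (310, 54), (314, 54), (318, 0), (322, 54), (326, 54), (330, 54), (334, 54), (338, 54), (342, 54), (346, 54), (350, 54), (354, 54), (358, 49), (362, 0), (366, 24), (370, 24), (374, 24), (378, 24), (382, 26), (386, 0), (390, 0), (394, 0), (398, 0)]
```

View pics/c4.png

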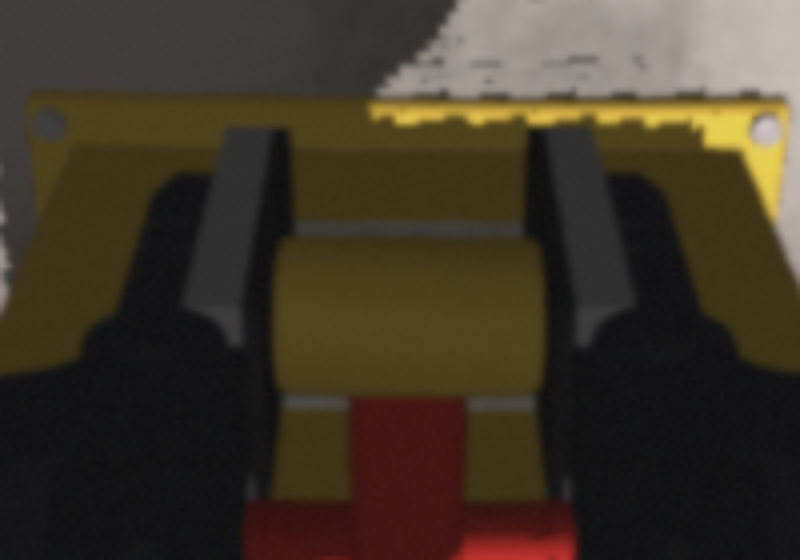

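The roller now sits about 5 mm above the TCP (the pads slid on it), so it is at roughly 110–112 mm and the flap is on its stop. Releasing.

Emit:
servo_tool --pt "0 0 0.01" --pt "0 0 0.01" --pt "0 0 0.01" --pt "0 0 0.01" --pt "0 0 0.01" --pt "0 0 0.01" --pt "0 0 0.01" --pt "0 0 0.01" --yaw '[0, 0, 0, 0, 0, 0, 0, 0]' --jaw 75

```text
clock: 11.25
tcp_pos: [477.0, 123.9, 105.6]
orientation: [-3.142, -0.0, 2.964]
ft_force: [0.9, -0.9, 0.6]
finger_gap: 0.744
grip_force: 0.0
```

Emit:
servo_tool --pt "0 0 0.1" --pt "0 0 0.25" --pt "0 0 0.45" --pt "0 0 0.65" --pt "0 0 0.85" --pt "0 0 1" --pt "0 0 1" --yaw '[0, 0, 0, 0, 0, 0, 0]'

```text
clock: 11.95
tcp_pos: [478.5, 124.3, 228.0]
orientation: [3.139, 0.005, 2.964]
ft_force: [-0.0, 0.7, -0.6]
finger_gap: 0.748
grip_force: 0.0
```

Emit:
servo_tool --pt "0 0.3 0.2" --pt "0 0.6 0.3" --pt "0 0.9 0.4" --pt "0 1 0.4" --pt "0 1 0.4" --yaw '[0, 0, 0, 0, 0]'

```text
clock: 12.45
tcp_pos: [475.9, 245.7, 272.4]
orientation: [-3.141, -0.002, 2.969]
ft_force: [0.4, -0.4, -0.6]
finger_gap: 0.752
grip_force: 0.0
```

Run:
```python
from h import *
a=cam('scene');b=cam('top')
i=np.hstack([cv2.resize(b['pixels'][130:280,200:440],(400,250)),cv2.resize(a['pixels'][150:400,250:500],(400,400))[:250]]) 
cv2.imwrite('pics/c5.png',i[:,:,::-1])
P=[]
for c,(u0,u1,v0,v1) in((a,(255,310,190,250)),(b,(225,255,235,275))):
    h=cv2.cvtColor(c['pixels'],cv2.COLOR_RGB2HSV).astype(int)
```

```text
(no output)
```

View pics/c5.png

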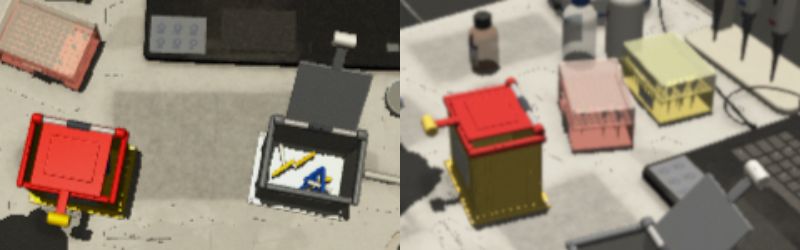

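Both views show the red flap flat on the collar with its grip sticking out in front, the white bin's grey flap still open, and the arm clear.

```bash
python3 -c "
from station import job
print(job.job_done())"
```

```text
the job is handed in; nothing more can be done
None
```

The sharps bin's red flap was held by its grip all the way down, is shut and has been let go; the white bin's flap is still open, and the job was handed in at about 12.5 s on the robot clock.

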